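Fit the contact shoe to the sloping battery-test track and lock it in

TASK

Fit the blue contact shoe to the sloping track: its foot goes in only at the track's open (yellow) end, then slide it fully home against the red stop block and let go. After that, lower the brass keeper plate over the two steel pins at the open end until it lies flush on the yellow lips, so that the shoe cannot come out, and let go. Leave the socket, the green post protector, the clamp terminal and the lead bolt where they are, and do not knock the brush rack.

Things in the scene. Friction and masses are not known exactly. Their poses are not given: they have to be found in the camera images.
- shoe_mid (a point): Loose contact shoe; this point is the centre of its blue grip block, 26 x 26 x 32 mm, and 34 mm above the foot's underside. z is up from foot to stud; y is the shoe's long axis, which runs along the track when fitted; either way round (half a turn) is as good. Its +y and -y faces are free to grip: the socket and the protector stand close by on its -x and +x sides, 48 to 54 mm centre to centre.
- shoe: The shoe's body, origin at the centre of the foot's underside, axes as point shoe_mid. From below: steel foot 40 (x) x 54 (y) x 7 mm with corners rounded to 10 mm; neck 14 (x) x 44 (y) x 11 mm; grip block 18 to 50 mm up; dark lead stud 16 mm in diameter, 10 mm tall. About 0.2 kg. It starts standing on its foot on the bench.
- keeper_mid (a point): Loose keeper: brass plate 72 (x) x 30 (y) x 6 mm with an orange grip tab 26 (x) x 12 (y) x 28 mm standing on its middle. This point is the tab's centre, 20 mm above the plate's underside, 14 mm below the tab's top. Two through holes of 10.5 mm diameter at x = -24 and +24 mm. z is up; either way round (half a turn) is as good.
- keeper: The keeper's body, origin at the centre of the plate's underside, axes as point keeper_mid. About 0.14 kg. It starts lying flat on the bench.
- track (a point): Fixed C-shaped aluminium track sloping down towards the robot. This point: middle of its channel floor, 85 mm above the bench. z: the track's normal, tilted 30 degrees from vertical towards the robot; y: along the track (level); x: across it, uphill. The middle part spans y -70 to +70 mm; the stop sits at one end, the gate at the other. A fitted shoe's shoe_mid is at x = 0, z = 34 mm here.
- stand: Grey stand that carries the track; fixed; origin under the track's middle at bench level, z up, base plate 90 x 190 mm, two posts. Cross-section of the track: channel 43 mm wide and 11 mm high, covered by two lips 5 mm thick with an 18 mm slot between them; lips' top 16 mm above the channel floor; 60 mm wide over all, floor 8 mm thick.
- stop_mid (a point): Red stop block that shuts one end of the track (+y or -y end, it varies): 60 (x) x 36 (y) mm, top level with the lips. This point is its middle at the level of the channel floor, 88 mm along y from the track's middle, axes as the track's. Its face is 18 mm from this point; the shoe is home when shoe_mid is 45 mm from here along y.
- gate_top (a point): Gate, the open end of the track, opposite the stop: 36 mm more of the same channel, with yellow lips. This point: middle of the lips' top surface, 88 mm along y from the track's middle, axes as the track's. The mouth is 18 mm farther out. Two tapered steel pins, 7 mm diameter, stand 12 mm out of the lips along z at x = -24 and +24 mm. The keeper is flush when its underside's centre is here.
- socket: Loose bystander: steel socket, 26 mm diameter, 38 mm tall, standing; origin at the centre of its underside.
- protector: Loose bystander: green plastic post protector, 28 mm diameter at its flange, 30 mm tall, standing; origin at the centre of its underside.
- clamp: Loose bystander: brass clamp terminal, about 76 x 34 mm, 18 mm tall; origin at the underside, in the centre of its ring.
- bolt: Loose bystander: lead side-post bolt standing on its head, 22 mm diameter, 34 mm tall; origin at the centre of its underside.
- rack: Fixed wooden rack with four upright slots and brushes standing in them, 44 (x) x 112 (y) mm, 112 mm tall in all; origin at the centre of its underside.
Not all that is in view belongs to the job. Leave any brown look-alike of the keeper alone. Leave any purple look-alike of the shoe alone.

How it is judged:
By the outcome, as a careful person would: the job done as asked, in the order asked, and still so for the second after the job is handed in, with the robot touching nothing.
It also fails if it takes over 70 s, if anything falls off the work surface, if the arm or the gripper's body presses on something with over 40 N, if the wrist force passes 120 N, or if a joint passes its speed limit or range.

ROBOT

A 6-joint arm with a two-finger parallel gripper is mounted at the origin on the work surface. World frame = base frame: x ahead of the robot, y to its left, z up, the work surface at z = 0. Lengths are in m, angles in rad, forces in N, time in s.
With the tool pointing down it reaches from about 0.375 to 0.9 m from the base axis. Payload 3.1 kg.
Tool frame: the origin (TCP) lies between the finger pads; the fingertips stand 8 mm ahead of it and the grasp point (between the pads) lies 11 mm behind it; z points along the fingers, y is the line along which they close (so a half turn about z gives the same grasp; the last joint's range is limited). The gripper opens to 87 mm and grips with 3 to 60 N. Pads are 19 mm wide; open, the fingers measure 117 mm over their backs; the gripper's body (75 mm by 190 mm) begins 51 mm behind the grasp point.
Start: joints at [1.139, 0.527, 1.433, -0, 1.181, -0.178], TCP at [0.156, 0.605, 0.2] pointing down, gripper open.
Joint ranges: [-3.08, 3.08], [-0.75, 2.2], [0.22, 2.44], [-1.43, 4.57], [0, 2.65], [-2.85, 2.85]. Speed limits (rad/s): [2.79, 2.79, 3.14, 3.14, 3.14, 3.14].

INTERFACE

Orientations are given as a unit quaternion [x, y, z, w].
In Python, from rig import robot, vision, job gives the robot as it stands.
- The arm moves only by the shell command python3 -m handwheel 'ROWS' [OPENING] [FORCE]. ROWS is JSON, a list of rows, each a list of 4 numbers: the shift along the tool's x, y, z as a fraction of full scale, then the turn about the tool's z as a fraction of full scale. A call has 1 to 20 rows; each row is the pose to reach, as a shift and turn from the pose commanded when the call began, along the tool's axes at that moment, turning the shorter way round; what a row does not reach only later rows make up. Full scale, the value 1, is 300 mm for a shift and 2 pi rad for a turn. A row lasts 1/12 s, in which the tool goes at most 41.7 mm and 7.16 degrees, less where a joint would pass 70% of its speed; a pose out of reach is approached as far as the arm can. A call with a number of a shift or a turn outside -1 to 1 is refused whole. A call with a gripper value outside its range is refused whole. OPENING is the opening in per cent of the stroke, from 0 (shut) to 100 (fully open), set as the call begins (- or left out, the last holds). The fingers move at their own pace and stop on an object; FORCE is the grip in N (left out, the last holds). Time passes only in rows, so rows that repeat a pose let the fingers close. It gives the time, the measured TCP pose, the force, the opening and the grip force at its end, in the units of the state.
- robot.get_obs(): the state, without advancing time (a new reading comes with each control period).
- vision.camera(name): name is "scene" or "top" or "wrist"; returns a dict with "frame" (384x512x3 uint8, red, green, blue), "K" (3x3 intrinsics, pixels), "cam_to_world" (4x4, takes a point from camera to world coordinates); the wrist camera has in their place "hand_eye" (4x4, takes a point from camera to tool coordinates, whose origin is the TCP and whose axes are the flange's). Camera axes: x right, y down, z forward; pixel columns grow to the right and rows downward; lengths in m; the calibration is good to about 2 mm. A picture is of the moment at which its call begins: read the wrist's pose just before it. There is no depth.
- job.hand_in(): hands the job in; it is judged then, once.
Trained networks look in the newest picture that a camera, given by its name, has taken for a name from the list of things; names that differ only in an ending like _2 or _b are one class to them, and where a whole thing is asked for, a point or a joint stands for the part that bears it (a point fixed in the world has none). Each returns a list of dicts, best first, with "conf" (0 to 1); they miss things now and then, are a little off and sometimes report something else, mostly with a low value. They report only what shows in the picture. A call takes as long as a camera call. They do not tell look-alikes from the thing itself.
- vision.look_for(camera, label): "point" ([row, column] in pixels, amid what is visible of it).
- vision.outline_of(camera, label): "mask" (384x512 bool, what is visible of it) and "point" ([row, column] in pixels, amid what is visible of it).
The state is a dict: "time": time; "q": joint angles; "joint_velocities": joint speeds; "joint_torque": joint torques, N m; "position": TCP position; "tool_rot": TCP orientation; "ft_force": force on the tool from outside, world axes, zero at the start; "moment": the same for the moment, N m; "grip_width": finger opening in m; "grip_force": force on a finger pad.
Only numpy, scipy, OpenCV 4.12 (cv2) and the standard library are available. Lean on these libraries where they do the work, as an engineer would, in place of code of your own. Each camera call takes 0.05 s, during which the arm holds its last target. There are 200 camera calls.

## Working session

There is one attempt and no reset: what is moved stays moved. The work goes in short steps, Python scripts to look and compute and a shell command to move; the robot and the scene stay as the last step left them, time stands still between calls to the robot, and variables do not carry over. Pictures are saved under pics/ and viewed, at most 10 in all, crops included, and the job is handed in when it is done.

```bash
mkdir -p pics; ls
cat > h.py <<'E'
from rig import robot, vision, job
import numpy as np, cv2
from scipy.spatial.transform import Rotation as R
def cam(n):
    o=robot.get_obs(); c=vision.camera(n)
    if n=="wrist":
        T=np.eye(4);T[:3,:3]=R.from_quat(o['tool_rot']).as_matrix();T[:3,3]=o['position']
        c['T']=T@c['hand_eye']
    else: c['T']=c['cam_to_world']
    return c
def save(c,f,crop=None,s=1):
    im=c['frame'][:,:,::-1]
    if crop: im=im[crop[0]:crop[1],crop[2]:crop[3]]
    cv2.imwrite('pics/'+f,cv2.resize(im,None,fx=s,fy=s,interpolation=cv2.INTER_CUBIC))
def back(c,rc,z):
    d=c['T'][:3,:3]@np.linalg.inv(c['K'])@[rc[1],rc[0],1]; o=c['T'][:3,3]
    return o+d*(z-o[2])/d[2]
def proj(c,p):
    p=np.linalg.inv(c['T'])@np.append(p,1); u=c['K']@p[:3]; return np.array([u[1]/u[2],u[0]/u[2]])
E
python3 - <<'E'
from h import *
np.set_printoptions(precision=3,suppress=True)
print(robot.get_obs())
Z={'shoe_mid':.034,'keeper_mid':.02,'track':.085,'stand':0,'stop_mid':.09,'gate_top':.1,'socket':.02,'protector':.015,'clamp':.01,'bolt':.015,'rack':.06}
ims=[]
for n in ['scene','top']:
    c=cam(n); save(c,n+'0.png'); print(n,c['T'][:3,3])
    for l,z in Z.items():
        for d in vision.look_for(n,l)[:3]:
            if d['conf']>.2: print(n,l,round(d['conf'],2),np.round(d['point']),back(c,d['point'],z))
E
```

```text
pics
{'time': 0.0, 'q': array([ 1.14 ,  0.528,  1.434, -0.   ,  1.181, -0.179]), 'joint_velocities': array([-0.001,  0.   ,  0.   , -0.   , -0.001,  0.001]), 'joint_torque': array([ -0.   , -44.004, -17.659,   0.063,   0.058,  -0.   ]), 'position': array([0.156, 0.604, 0.199]), 'tool_rot': array([ 0.126,  0.992, -0.001, -0.   ]), 'ft_force': array([ 0.526, -0.636, -0.482]), 'moment': array([-0.015,  0.032,  0.019]), 'grip_force': 0.0, 'grip_width': 0.08730390154149624}
scene [0.95  0.597 0.865]
scene shoe_mid 0.78 [242. 315.] [0.456 0.195 0.034]
scene shoe_mid 0.7 [258. 362.] [0.403 0.289 0.034]
scene keeper_mid 0.67 [160. 232.] [ 0.44  -0.157  0.02 ]
scene keeper_mid 0.59 [176. 199.] [ 0.549 -0.158  0.02 ]
scene keeper_mid 0.45 [144. 201.] [ 0.473 -0.262  0.02 ]
scene track 0.72 [226. 220.] [0.625 0.061 0.085]
scene stand 0.96 [222. 222.] [ 0.58  -0.006  0.   ]
scene stop_mid 0.73 [184. 203.] [ 0.588 -0.066  0.09 ]
scene gate_top 0.79 [240. 246.] [0.609 0.135 0.1  ]
scene gate_top 0.41 [142. 164.] [ 0.592 -0.247  0.1  ]
scene socket 0.55 [234. 334.] [0.395 0.198 0.02 ]
scene protect
[... 319 characters left out ...]
oe_mid 0.57 [252. 125.] [0.397 0.276 0.034]
top keeper_mid 0.71 [239. 322.] [ 0.435 -0.183  0.02 ]
top keeper_mid 0.59 [193. 317.] [ 0.544 -0.171  0.02 ]
top keeper_mid 0.54 [222. 363.] [ 0.475 -0.28   0.02 ]
top track 0.72 [165. 274.] [ 0.598 -0.063  0.085]
top track 0.59 [170. 235.] [0.586 0.024 0.085]
top stand 0.38 [236. 168.] [0.438 0.185 0.   ]
top stop_mid 0.7 [161. 272.] [ 0.605 -0.059  0.09 ]
top gate_top 0.89 [157. 195.] [0.61  0.113 0.1  ]
top socket 0.62 [252. 160.] [0.398 0.199 0.02 ]
top socket 0.33 [235. 249.] [ 0.441 -0.008  0.02 ]
top protector 0.53 [213. 175.] [0.491 0.168 0.015]
top clamp 0.69 [179. 107.] [0.571 0.337 0.01 ]
top rack 0.61 [236. 249.] [ 0.438 -0.01   0.06 ]
```

View pics/scene0.png

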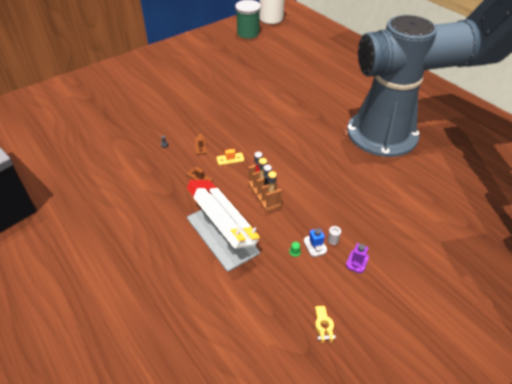

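View pics/top0.png

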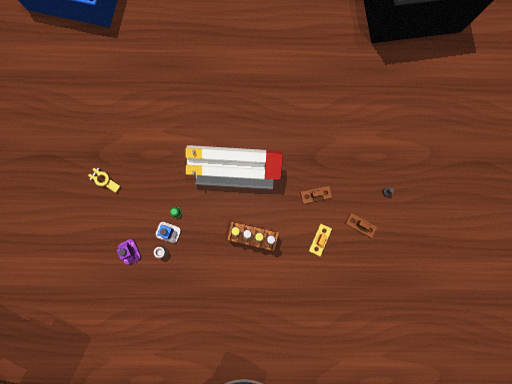

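Scene: the blue shoe is at scene [242,315] / top [234,170], and its purple look-alike is at scene [258,362] / top [252,125]. The brass keeper with the orange tab is at scene [158,230] / top [239,322]; brown look-alikes are at top [193,317] and [222,363]. The stop is at the right (-y) end and the yellow gate at the left (+y) end. I choose the blue shoe and the yellow keeper.

```bash
cat >> h.py <<'E'
np.set_printoptions(precision=4,suppress=True)
def go(p,yaw=None,pose=None):
    """fractions to TCP p with tool y at world yaw (deg, mod 180)"""
    o=robot.get_obs(); M=R.from_quat(o['tool_rot']).as_matrix()
    s=M.T@(np.array(p)-o['position'])/.3
    t=0
    if yaw is not None:
        cur=np.degrees(np.arctan2(M[1,1],M[0,1])); d=(yaw-cur+90)%180-90; t=-d/360  # tool z is down
    print('row',np.round(s,4),'turn',round(t,4),'q6',round(o['q'][5],2),'yaw now',round(np.degrees(np.arctan2(M[1,1],M[0,1])),1))
E
python3 - <<'E'
from h import *
c=cam('wrist'); print(c['hand_eye'],c['K'])
go([.42,.16,.25],80)
# rough yaws from top masks
c=cam('top')
for l,z in [('shoe',.02),('keeper',.006),('rack',.1)]:
    for d in vision.outline_of('top',l)[:3]:
        ys,xs=np.nonzero(d['mask']); r=cv2.minAreaRect(np.c_[xs,ys].astype(np.float32)); b=cv2.boxPoints(r)
        print(l,round(d['conf'],2),np.round(d['point']),[back(c,(p[1],p[0]),z)[:2] for p in b])
E
```

```text
[[-0.0002 -0.9537 -0.3009  0.0828]
 [ 1.     -0.     -0.0008  0.0001]
 [ 0.0007 -0.3009  0.9537 -0.1839]
 [ 0.      0.      0.      1.    ]] [[330.1908   0.     253.2414]
 [  0.     330.1908 187.0738]
 [  0.       0.       1.    ]]
row [-1.2222 -1.2167 -0.1658] turn -0.0125 q6 -0.18 yaw now 75.5
shoe 0.91 [251. 132.] [array([0.4122, 0.3065]), array([0.4333, 0.2664]), array([0.3861, 0.2403]), array([0.3653, 0.2803])]
shoe 0.77 [232. 168.] [array([0.4351, 0.216 ]), array([0.4762, 0.204 ]), array([0.4589, 0.1496]), array([0.4179, 0.1618])]
keeper 0.81 [236. 320.] [array([ 0.4076, -0.1515]), array([ 0.4706, -0.1789]), array([ 0.4591, -0.2066]), array([ 0.3963, -0.1789])]
keeper 0.64 [197. 315.] [array([ 0.549 , -0.1317]), array([ 0.566 , -0.2034]), array([ 0.5364, -0.2096]), array([ 0.5195, -0.1382])]
keeper 0.57 [225. 360.] [array([ 0.4704, -0.2393]), array([ 0.4997, -0.2543]), array([ 0.4675, -0.3198]), array([ 0.4385, -0.3046])]
rack 0.82 [234. 251.] [array([0.4301, 0.0398]), array([0.4715, 0.0299]), array([ 0.4462, -0.0732]), array([ 0.405 , -0.0627])]
```

```bash
python3 -m handwheel '[[-1,-1,0,0.0086],[-1,-1,0,0.0086],[-1,-1,0,0.0086],[-1,-1,0,0.0086],[-1,-1,0,0.0086],[-1,-1,0,0.0086],[-1,-1,0,0.0086],[-1,-1,0,0.0086],[-1,-1,0,0.0086],[-1,-1,0,0.0086],[-1,-1,0,0.0086]]' 100
python3 -c "
from h import *
go([.42,.19,.2],72.4)"
```

```text
time: 2.37
position: [0.3753, 0.2354, 0.2007]
tool_rot: [0.155, 0.988, -0.001, 0.002]
ft_force: [-0.0, -0.3, 0.1]
grip_width: 0.0869
grip_force: 0.0
row [-0.1881 -0.0982  0.0031] turn -0.0008 q6 -0.95 yaw now 72.1
```

```bash
python3 -m handwheel '[[-0.188,-0.098,0.003,0],[-0.188,-0.098,0.003,0],[-0.188,-0.098,0.003,0],[-0.188,-0.098,0.003,0]]'
python3 - <<'E'
from h import *
c=cam('wrist'); save(c,'w1.png',s=1.5)
np.savez('w1.npz',T=c['T'],K=c['K'],f=c['frame'])
for l in ['shoe_mid','gate_top']:
    for d in vision.look_for('wrist',l): print(l,d['conf'],d['point'],back(c,d['point'],.04))
for d in vision.outline_of('wrist','shoe')[:2]: 
    ys,xs=np.nonzero(d['mask']); print(d['conf'],d['point'],ys.min(),ys.max(),xs.min(),xs.max())
E
```

```text
time: 2.7
position: [0.4171, 0.1943, 0.1994]
tool_rot: [0.154, 0.988, 0.0, -0.0]
ft_force: [-0.6, 0.0, -0.3]
grip_width: 0.0867
grip_force: 0.0
shoe_mid 0.76 [120.1, 317.5] [0.3929 0.271  0.04  ]
shoe_mid 0.71 [187.3, 258.3] [0.4432 0.1916 0.04  ]
gate_top 0.76 [334.9, 229.1] [0.6193 0.0973 0.04  ]
0.79 [120.2, 318.0] 95 146 293 343
0.76 [185.8, 254.3] 165 206 232 278
```

View pics/w1.png

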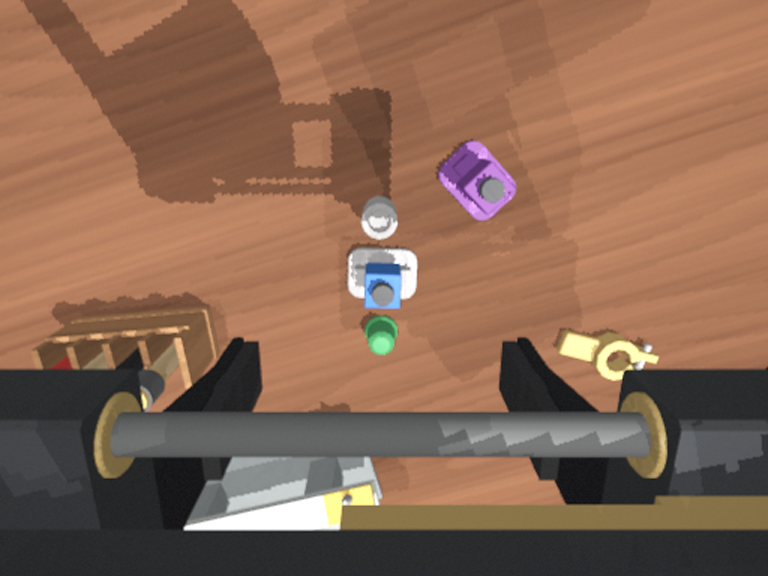

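Run:
```python
from h import *
d=np.load('w1.npz'); c={'T':d['T'],'K':d['K'],'frame':d['f']}
save(c,'w1crop.png',(90,250,180,380),4)
f=d['f']; hsv=cv2.cvtColor(f,cv2.COLOR_RGB2HSV); sub=np.zeros(f.shape[:2],bool); sub[160:208,225:285]=1
def rect(m,z,n):
    ys,xs=np.nonzero(m&sub); P=np.array([back(c,(y,x),z)[:2] for y,x in zip(ys,xs)],np.float32)*1000
    r=cv2.minAreaRect(P); print(n,len(ys),r)
H,S,V=hsv[...,0].astype(int),hsv[...,1],hsv[...,2]
blue=(H>95)&(H<135)&(S>100)
white=(S<60)&(V>120)
rect(blue,.05,'blue@top'); rect(white|blue,.007,'foot+')
m=(S<80)&(V<150); m2=np.zeros_like(sub); m2[183:206,240:270]=1
ys,xs=np.nonzero(m&m2); print('stud',ys.mean(),xs.mean(),len(ys),back(c,(ys.mean(),xs.mean()),.06))
ys,xs=np.nonzero(white&sub); print('white',ys.min(),ys.max(),xs.min(),xs.max())
```

```text
blue@top 498 ((442.10028076171875, 187.7225799560547), (24.73906898498535, 33.298744201660156), 71.72374725341797)
foot+ 1568 ((449.4842529296875, 184.73435974121094), (55.14302444458008, 49.931373596191406), 72.26383209228516)
stud 191.65 253.3 40 [0.44   0.1869 0.06  ]
white 165 205 231 277
```

View pics/w1crop.png

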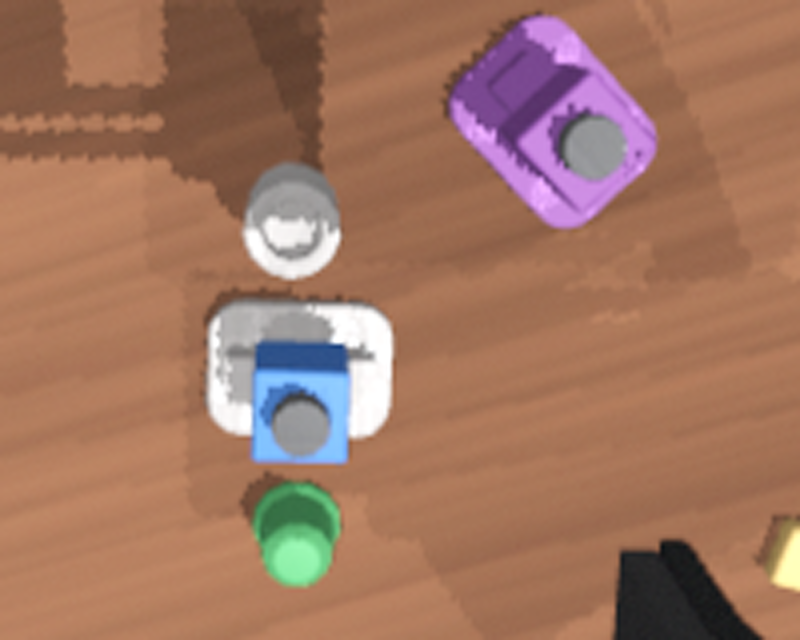

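Run:
```python
from h import *
d=np.load('w1.npz'); c={'T':d['T'],'K':d['K'],'frame':d['f']}
print(back(c,(196,254.8),.06),back(c,(193.5,254.8),.05),back(c,(182,255),.006))
p=(back(c,(196,254.8),.06)+back(c,(193.5,254.8),.05)+back(c,(182,255),.006))/3; print(p)
go([p[0],p[1],.1],72.1); go([p[0],p[1],.033],72.1)
```

```text
[0.445  0.1869 0.06  ] [0.4457 0.1868 0.05  ] [0.4461 0.187  0.006 ]
[0.4456 0.1869 0.0387]
row [-0.1054  0.0031  0.3307] turn 0.0012 q6 -1.07 yaw now 72.5
row [-0.1056  0.0032  0.5541] turn 0.0012 q6 -1.07 yaw now 72.5
```

```bash
python3 -m handwheel '[[-0.1055,0.003,0.1,0],[-0.1055,0.003,0.3,0],[-0.1055,0.003,0.45,0],[-0.1055,0.003,0.56,0],[-0.1055,0.003,0.56,0],[-0.1055,0.003,0.56,0]]' && python3 -m handwheel '[[0,0,0,0],[0,0,0,0],[0,0,0,0],[0,0,0,0],[0,0,0,0],[0,0,0,0],[0,0,0,0]]' 0 20
```

```text
time: 3.4
position: [0.4432, 0.1862, 0.0279]
tool_rot: [0.152, 0.988, -0.001, -0.004]
ft_force: [-0.3, 0.1, 0.2]
grip_width: 0.0868
grip_force: 0.0
time: 3.98
position: [0.4475, 0.1859, 0.032]
tool_rot: [0.153, 0.988, 0.0, 0.001]
ft_force: [-0.5, 1.1, -1.0]
grip_width: 0.0483
grip_force: 0.0
```

```bash
python3 -m handwheel '[[0,0,0,0],[0,0,0,0],[0,0,0,0],[0,0,0,0],[0,0,0,0],[0,0,0,0],[0,0,0,0]]' && python3 -m handwheel '[[0,0,-0.1,0],[0,0,-0.3,0],[0,0,-0.5,0],[0,0,-0.6,0],[0,0,-0.6,0],[0,0,-0.6,0],[0,0,-0.6,0]]'
python3 -c "
from h import *
go([.5,.08,.22],85)"
```

```text
time: 4.57
position: [0.4471, 0.186, 0.0313]
tool_rot: [0.153, 0.988, 0.0, 0.0]
ft_force: [0.1, 1.2, -0.9]
grip_width: 0.0145
grip_force: 20.0
time: 5.15
position: [0.4475, 0.1859, 0.2123]
tool_rot: [0.153, 0.988, 0.0, 0.001]
ft_force: [-1.0, -0.4, -3.0]
grip_width: 0.0146
grip_force: 20.0
row [-0.2736 -0.2835 -0.0252] turn -0.0349 q6 -1.1 yaw now 72.4
```

Run:
```python
from h import *
go([.66,.05,.27],87)
c=cam('wrist'); save(c,'w2.png',s=1.2)
```

```text
row [-0.8127 -0.2176 -0.1904] turn -0.0405 q6 -1.1 yaw now 72.4
```

View pics/w2.png

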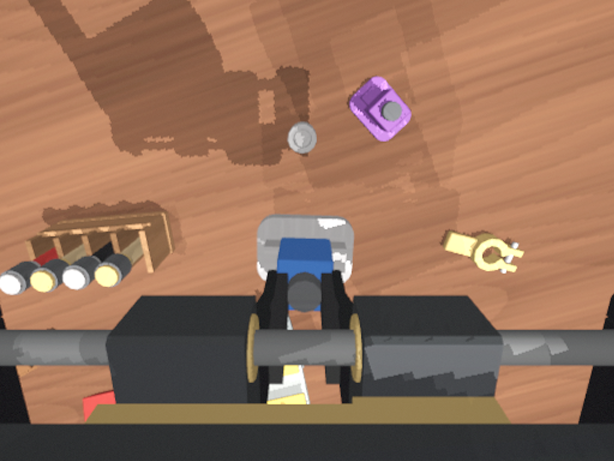

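Run:
```python
from h import *
c=cam('wrist'); o=robot.get_obs(); M=R.from_quat(o['tool_rot']).as_matrix()
for h in (.031,.045,.058):
    print(h,[np.round(proj(c,np.array(o['position'])+M@np.array([a,b,h-k]))*1.2) for a,b,k in [(.02,-.027,.007),(.02,.027,.007),(.013,-.013,.05),(.013,.013,.05),(.0,0,.06)]])
save(c,'w3.png',(170,360,180,320),4)
```

```text
0.031 [array([218., 254.]), array([218., 352.]), array([260., 274.]), array([260., 332.]), array([296., 303.])]
0.045 [array([211., 257.]), array([211., 350.]), array([249., 276.]), array([249., 330.]), array([282., 303.])]
0.058 [array([205., 259.]), array([205., 347.]), array([240., 278.]), array([240., 328.]), array([271., 303.])]
```

View pics/w3.png

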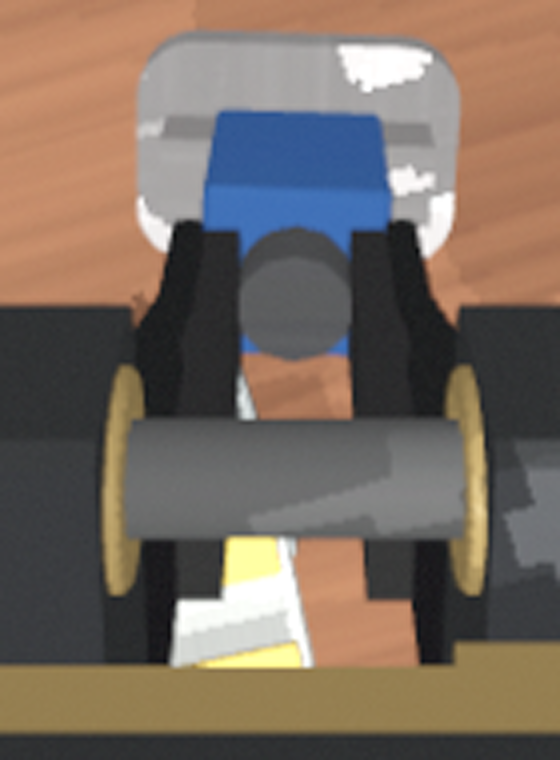

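Fingers pinched the stud: the real fingertips sit about 20 mm behind the TCP, so the spec values don't match. I'll set the shoe back down and regrip lower.

```bash
python3 -m handwheel '[[0,0,0.13,0],[0,0,0.26,0],[0,0,0.39,0],[0,0,0.5,0],[0,0,0.57,0],[0,0,0.598,0],[0,0,0.598,0],[0,0,0.598,0]]' && python3 -m handwheel '[[0,0,0,0],[0,0,0,0],[0,0,0,0],[0,0,0,0],[0,0,0,0],[0,0,0,0],[0,0,0,0],[0,0,0,0]]' 60 && python3 -m handwheel '[[0,0,0.03,0],[0,0,0.06,0],[0,0,0.09,0],[0,0,0.093,0],[0,0,0.093,0]]' && python3 -m handwheel '[[0,0,0,0],[0,0,0,0],[0,0,0,0],[0,0,0,0],[0,0,0,0],[0,0,0,0],[0,0,0,0]]' 0 20
```

```text
time: 5.92
position: [0.4454, 0.1855, 0.0301]
tool_rot: [0.153, 0.988, -0.001, -0.002]
ft_force: [-1.0, 0.4, -2.0]
grip_width: 0.0148
grip_force: 29.3
time: 6.58
position: [0.4472, 0.1859, 0.0321]
tool_rot: [0.153, 0.988, 0.0, 0.0]
ft_force: [0.3, -0.0, 0.1]
grip_width: 0.0514
grip_force: 0.0
time: 7.0
position: [0.4461, 0.1857, 0.0028]
tool_rot: [0.153, 0.988, -0.0, -0.001]
ft_force: [-0.1, -0.0, 0.3]
grip_width: 0.0523
grip_force: 0.0
time: 7.58
position: [0.4472, 0.1859, 0.0043]
tool_rot: [0.153, 0.988, 0.0, 0.0]
ft_force: [-0.2, 0.2, 1.6]
grip_width: 0.0257
grip_force: 19.8
```

```bash
python3 -m handwheel '[[0,0,-0.13,0],[0,0,-0.26,0],[0,0,-0.4,0],[0,0,-0.54,0],[0,0,-0.68,0],[-0.13,-0.03,-0.8,-0.01],[-0.26,-0.07,-0.8,-0.02],[-0.4,-0.11,-0.8,-0.03],[-0.54,-0.14,-0.8,-0.04],[-0.68,-0.18,-0.8,-0.04],[-0.8,-0.21,-0.8,-0.04],[-0.81,-0.22,-0.8,-0.04],[-0.81,-0.22,-0.8,-0.04],[-0.81,-0.22,-0.8,-0.04]]'
python3 - <<'E'
from h import *
c=cam('wrist'); save(c,'w4.png',s=1.5); np.savez('w4.npz',T=c['T'],K=c['K'],f=c['frame'],p=robot.get_obs()['position'])
for l in ['gate_top','stop_mid','track']:
    for d in vision.look_for('wrist',l)[:2]: print(l,d['conf'],d['point'])
E
```

```text
time: 8.75
position: [0.6578, 0.0491, 0.2423]
tool_rot: [0.029, 1.0, 0.0, -0.002]
ft_force: [-0.5, 0.2, -3.3]
grip_width: 0.026
grip_force: 20.0
gate_top 0.86 [112.8, 317.2]
gate_top 0.32 [113.1, 141.2]
stop_mid 0.78 [110.7, 140.8]
track 0.66 [106.3, 226.7]
```

View pics/w4.png

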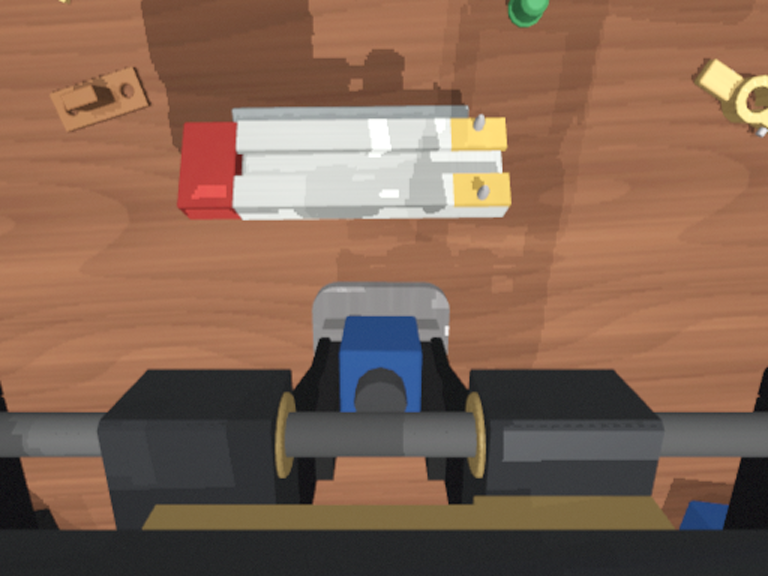

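```bash
cat > fit.py <<'E'
from h import *
from scipy.optimize import least_squares
def trk(q,P):  # q: x,y,z,yaw of track frame
    a=np.radians(30); X=np.array([np.cos(a),0,np.sin(a)]);Z=np.array([-np.sin(a),0,np.cos(a)]);Y=np.array([0,1,0])
    Rz=R.from_euler('z',q[3]).as_matrix(); return np.array(q[:3])+(Rz@np.c_[X,Y,Z]@np.array(P).T).T
E
python3 - <<'E'
from fit import *
d=np.load('w4.npz'); c={'T':d['T'],'K':d['K'],'frame':d['f']}
f=d['f']; hsv=cv2.cvtColor(f,cv2.COLOR_RGB2HSV); H,S,V=[hsv[...,i].astype(int) for i in range(3)]
yel=((H>15)&(H<32)&(S>90)&(V>150)); yel[:,:290]=0; yel[:,345:]=0; yel[150:]=0
n,lab,st,_=cv2.connectedComponentsWithStats(yel.astype(np.uint8)); print(st[1:][st[1:,4]>50])
red=((H<5)|(H>175))&(S>150); red[:,170:]=0; red[150:]=0; 
ys,xs=np.nonzero(red); print('red',xs.min(),xs.max(),ys.min(),ys.max())
im=[(506.5,118,-30,106),(507,149,-9,106),(449.5,118,-30,70),(453,149,-9,70),(509,174,9,106),(510.5,206,30,106),(453,174,9,70),(455,207,30,70),(233.5,207,30,-70),(238,122,-30,-70),(183,124,-30,-106),(179.5,208,30,-106)]
P=np.array([[a/1e3,b/1e3,.016] for _,_,a,b in im]); I=np.array([[r/1.5,u/1.5] for u,r,_,_ in im])
for free in (0,1):
    def res(q):
        z=q[3] if free else .085
        return (np.array([proj(c,p) for p in trk([q[0],q[1],z,q[2]],P)])-I).ravel()
    s=least_squares(res,[.6,.03,-.05,.085],loss='soft_l1',f_scale=.5); print(s.x,np.degrees(s.x[2])); print(s.fun.reshape(-1,2).round(1).tolist())
E
```

```text
[[301  78  38  23 741]
 [302 115  39  23 759]]
red 118 160 81 145
[ 0.6048  0.0289 -0.0468  0.085 ] -2.681503780401288
[[0.7, -0.7], [-0.5, 0.4], [1.1, 0.8], [-0.1, -0.7], [0.0, 0.3], [-0.7, 0.8], [0.4, 0.1], [-1.0, -0.3], [0.6, -0.3], [-0.0, 0.1], [-1.0, 0.4], [0.3, -2.3]]
[ 0.6049  0.029  -0.0467  0.0843] -2.6774920678029392
[[0.7, -0.9], [-0.5, 0.2], [1.1, 0.7], [-0.1, -0.7], [-0.0, 0.1], [-0.8, 0.6], [0.4, 0.0], [-1.1, -0.4], [0.5, -0.1], [0.0, 0.3], [-0.9, 0.6], [0.2, -2.0]]
```

Run:
```python
from fit import *
q=[.6048,.0289,.085,np.radians(-2.68)]
C=trk(q,[[.03,.02,.016]])[0]; print(C)
X=np.array([np.cos(q[3]),np.sin(q[3]),0])
go(C-.015*X+[0,0,.055-.036],87.32)
```

```text
[0.6237 0.048  0.1139]
row [ 0.1604 -0.0158  0.3703] turn -0.0012 q6 -1.61 yaw now 86.9
```

```bash
python3 -m handwheel '[[0.08,-0.01,0.13,-0.001],[0.16,-0.016,0.26,-0.001],[0.16,-0.016,0.37,-0.001],[0.16,-0.016,0.37,-0.001],[0.16,-0.016,0.37,-0.001]]' - 12
python3 -c "
from fit import *
C=np.array([0.6237,0.048,0.1139]);q=-.0468;X=np.array([np.cos(q),np.sin(q),0])
go(C-.015*X+[0,0,.055-.036],87.32)
c=cam('wrist'); save(c,'w5.png',(130,300,150,400),3)"
```

```text
time: 9.37
position: [0.6086, 0.0484, 0.132]
tool_rot: [0.024, 1.0, 0.0, -0.002]
ft_force: [1.0, 0.2, -1.4]
grip_width: 0.0258
grip_force: 12.0
row [-0.0004  0.0011 -0.0029] turn -0.0002 q6 -1.63 yaw now 87.2
```

```bash
python3 -m handwheel '[[0,0,0.03,0],[0,0,0.047,0],[0.008,0,0.050,0],[0.0155,0,0.054,0],[0.0223,0,0.058,0],[0.03,0,0.0635,0],[0.037,0,0.069,0],[0.0427,0,0.073,0],[0.049,0,0.08,0],[0.055,0,0.087,0],[0.06,0,0.092,0],[0.06,0,0.095,0],[0.06,0,0.095,0]]'
python3 -c "
from h import *
c=cam('wrist'); save(c,'w6.png',(90,300,130,400),2.8); np.savez('w6.npz',T=c['T'],K=c['K'],f=c['frame'])"
```

```text
time: 10.5
position: [0.5912, 0.0483, 0.1043]
tool_rot: [0.025, 1.0, -0.0, -0.002]
ft_force: [-2.6, 0.3, 5.5]
grip_width: 0.026
grip_force: 12.0
```

View pics/w6.png

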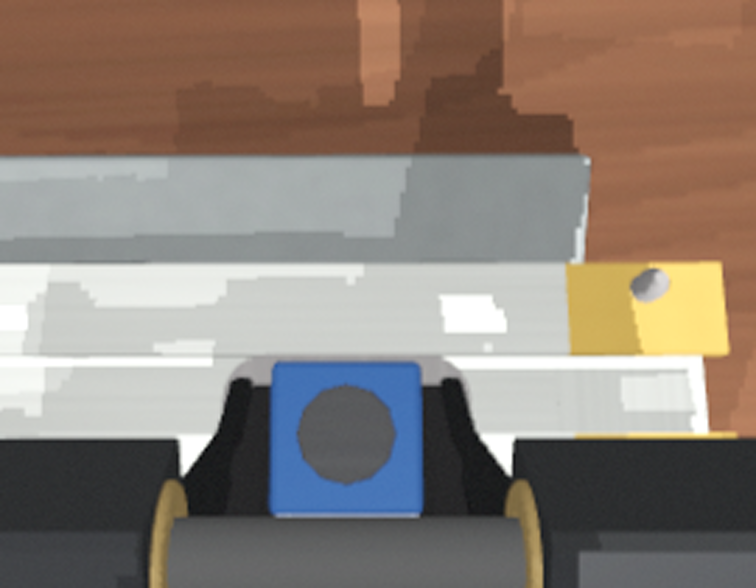

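Run:
```python
from fit import *
d=np.load('w6.npz'); c={'T':d['T'],'K':d['K']}
q=[.6048,.0289,.085,-.0468]
im=[(346,432,0,0,60),(272,364,-13,-13,50),(421,364,-13,13,50),(272,514,13,-13,50),(421,514,13,13,50)]
I=np.array([[r/2.8+90,u/2.8+130] for u,r,*_ in im]); P=np.array([p[2:] for p in im])/1e3
def res(s):
    Q=P@R.from_euler('y',s[3]).as_matrix().T+[s[0],s[1],s[2]]
    return (np.array([proj(c,p) for p in trk(q,Q)])-I).ravel()
s=least_squares(res,[.015,.02,.016,0]).x; print('xyz,tilt err deg',s[:3],np.degrees(s[3]),res(s).round(1))
f=lambda v:res([v[0],v[1],.016,v[2]]); s2=least_squares(f,[.015,.02,0]); print(s2.x,s2.fun.round(1))
# check track fit: gate corners
for p,u in [((-.03,.106,.016),(722,262)),((-.009,.106,.016),(728,354)),((-.03,.07,.016),(566,263)),((-.009,.07,.016),(571,354))]:
    print((proj(c,trk(q,[p])[0])-[u[1]/2.8+90,u[0]/2.8+130]).round(1))
o=robot.get_obs(); print(o['position'], 'shoe foot world',trk(q,[[s2.x[0],s2.x[1],.016]])[0])
```

```text
xyz,tilt err deg [0.0125 0.0189 0.0103] -2.0386460747184425 [ 0.2  0.1 -0.1  0.5 -0.2 -0.7  0.1 -0.4 -0.   0.5]
[ 0.0138  0.0189 -0.055 ] [-0.4  0.1 -0.9 -0.3 -1.   0.1  1.1 -1.5  1.   1.5]
[1.6 0.2]
[1.  1.1]
[1.3 0.4]
[1.1 0.4]
[0.5912 0.0483 0.1043] shoe foot world [0.6096 0.0476 0.1057]
```

Shoe is now tilted about 30° in the grip and lies flush on the lips (stud at crop (346,432)). I'll carry it out past the mouth.

```bash
python3 -m handwheel '[[0,0,-0.07,0],[0,0,-0.14,0],[0,0.1,-0.14,0],[0,0.2,-0.14,0],[0,0.32,-0.14,0],[0.0185,0.41,-0.14,0],[0.0185,0.44,-0.1,0],[0.0185,0.44,-0.02,0],[0.0185,0.44,0.04,0],[0.0185,0.44,0.0646,0],[0.0185,0.44,0.0646,0],[0.0185,0.44,0.0646,0],[0.0185,0.44,0.0646,0]]' - 15
python3 -c "
from h import *
c=cam('wrist'); save(c,'w7.png',(90,300,80,350),2.8); np.savez('w7.npz',T=c['T'],K=c['K'],f=c['frame']); print(robot.get_obs()['position'])"
```

```text
time: 11.63
position: [0.5944, 0.18, 0.0857]
tool_rot: [0.025, 1.0, 0.0, 0.001]
ft_force: [0.6, -0.2, -2.2]
grip_width: 0.0258
grip_force: 15.0
[0.5946 0.1801 0.0861]
```

View pics/w7.png

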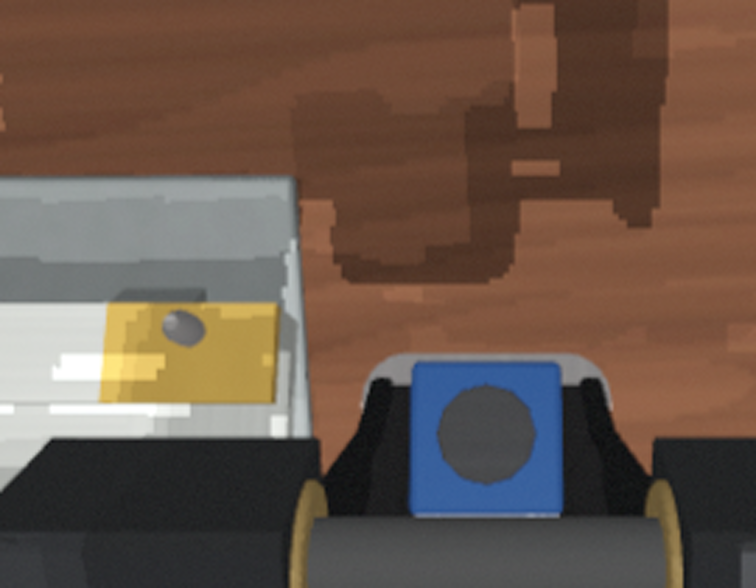

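```bash
cat > rel.py <<'E'
from fit import *
def rel(fn,gate,shoe,off,s,z=None,flat=None):
    """gate: [(u,r,x,y)] lip-top points; shoe: [(u,r,x,y,z)] -> shoe foot pose in track frame"""
    d=np.load(fn); c={'T':d['T'],'K':d['K']}
    g=lambda u,r:[r/s+off[0],u/s+off[1]]
    Pg=np.array([[x,y,16] for _,_,x,y in gate])/1e3; Ig=np.array([g(u,r) for u,r,_,_ in gate])
    q0=[.6048,.0289,.085,-.0468]
    fg=lambda v:(np.array([proj(c,p) for p in trk([q0[0]+v[0],q0[1]+v[1],.085,q0[3]],Pg)])-Ig).ravel()
    sg=least_squares(fg,[0,0]); q=[q0[0]+sg.x[0],q0[1]+sg.x[1],.085,q0[3]]; print('track shift',sg.x,sg.fun.round(1))
    P=np.array([p[2:] for p in shoe])/1e3; I=np.array([g(p[0],p[1]) for p in shoe])
    zz=z
    def fs(v):
        Q=P@R.from_euler('yz',[v[2],v[3]]).as_matrix().T+[v[0],v[1],zz]
        return (np.array([proj(c,p) for p in trk(q,Q)])-I).ravel()
    ss=least_squares(fs,[0,.1,0,0]); print('rel x,y',ss.x[:2],'tilt,yaw deg',np.degrees(ss.x[2:]),ss.fun.round(1))
E
python3 -m handwheel '[[0,0,0,0],[0,0,0,0]]'
python3 - <<'E'
from rel import *
print('w6 (z=16)'); rel('w6.npz',[(722,262,-30,106),(728,354,-9,106),(566,263,-30,70),(571,354,-9,70)],[(346,432,0,0,60),(272,364,-13,-13,50),(421,364,-13,13,50),(272,514,13,-13,50),(421,514,13,13,50)],(90,130),2.8,.016)
print('w7 (z=2)'); rel('w7.npz',[(278,302,-30,106),(273,402,-9,106),(110,302,-30,70),(101,402,-9,70)],[(486,433,0,0,60),(412,364,-13,-13,50),(561,364,-13,13,50),(412,514,13,-13,50),(561,514,13,13,50)],(90,80),2.8,.002)
E
```

```text
time: 11.85
position: [0.5943, 0.1803, 0.0863]
tool_rot: [0.025, 1.0, 0.0, 0.001]
ft_force: [0.3, 0.3, -2.0]
grip_width: 0.026
grip_force: 15.0
w6 (z=16)
track shift [-0.0009 -0.0004] [ 0.3 -0.3 -0.2  0.6  0.1 -0.2 -0.1 -0.2]
rel x,y [0.0146 0.0193] tilt,yaw deg [-3.2718 -0.1147] [-0.4  0.1 -1.  -0.3 -1.   0.3  1.1 -1.6  1.1  1.5]
w7 (z=2)
track shift [-0.0011  0.0005] [ 0.   0.1 -0.2  0.3  0.2 -0.3 -0.  -0.1]
rel x,y [0.0022 0.1502] tilt,yaw deg [-2.6103 -0.1627] [-0.4  0.1 -1.2 -0.5 -1.2  0.4  1.3 -1.7  1.3  1.6]
```

```bash
python3 -m handwheel '[[0.0073,0,0.003,0],[0.0073,-0.02,0.003,0],[0.0073,-0.04,0.003,0],[0.0073,-0.06,0.003,0],[0.0073,-0.08,0.003,0],[0.0073,-0.1,0.003,0],[0.0073,-0.12,0.003,0],[0.0073,-0.14,0.003,0],[0.0073,-0.14,0.003,0]]'
```

```text
time: 12.6
position: [0.5908, 0.1369, 0.0849]
tool_rot: [0.025, 1.0, -0.0, 0.002]
ft_force: [1.9, -1.5, 0.0]
grip_width: 0.0256
grip_force: 15.0
```

```bash
python3 -m handwheel '[[0,-0.04,0,0],[0,-0.08,0,0],[0,-0.13,0,0],[0,-0.18,0,0],[-0.001,-0.23,0,0],[-0.001,-0.28,0,0],[-0.001,-0.33,0,0],[-0.001,-0.38,0,0],[-0.0015,-0.42,0,0],[-0.0015,-0.45,0,0],[-0.0015,-0.465,0,0],[-0.0015,-0.465,0,0]]'
```

```text
time: 13.6
position: [0.5838, -0.0027, 0.0847]
tool_rot: [0.025, 1.0, -0.001, 0.001]
ft_force: [4.1, -1.8, 0.2]
grip_width: 0.0262
grip_force: 15.0
```

```bash
python3 -m handwheel '[[0,-0.01,0,0],[0,-0.02,0,0],[0,-0.03,0,0],[0,-0.034,0,0],[0,-0.034,0,0]]' ; python3 -m handwheel '[[0,-0.003,0,0],[0,-0.006,0,0],[0,-0.006,0,0]]'
```

```text
time: 14.02
position: [0.5834, -0.0103, 0.0846]
tool_rot: [0.025, 1.0, 0.0, 0.001]
ft_force: [5.4, 3.2, 1.1]
grip_width: 0.0261
grip_force: 15.0
time: 14.27
position: [0.5833, -0.0118, 0.0846]
tool_rot: [0.024, 1.0, 0.0, 0.001]
ft_force: [5.6, 2.6, 1.1]
grip_width: 0.0262
grip_force: 15.0
```

```bash
python3 -m handwheel '[[0,-0.004,0,0],[0,-0.008,0,0],[0,-0.008,0,0]]';  python3 -m handwheel '[[0,-0.004,0,0],[0,-0.008,0,0],[0,-0.008,0,0]]'; python3 -c "
from fit import *
c=cam('wrist'); np.savez('w8.npz',T=c['T'],K=c['K'],f=c['frame']); save(c,'w8.png',(60,300,90,370),2.8)"
```

```text
time: 14.52
position: [0.5831, -0.0137, 0.0846]
tool_rot: [0.025, 1.0, 0.001, 0.001]
ft_force: [5.0, 3.7, -0.3]
grip_width: 0.0256
grip_force: 15.0
time: 14.77
position: [0.5826, -0.0139, 0.0847]
tool_rot: [0.025, 1.0, 0.003, 0.001]
ft_force: [5.6, 9.8, 1.8]
grip_width: 0.0263
grip_force: 15.0
```

View pics/w8.png

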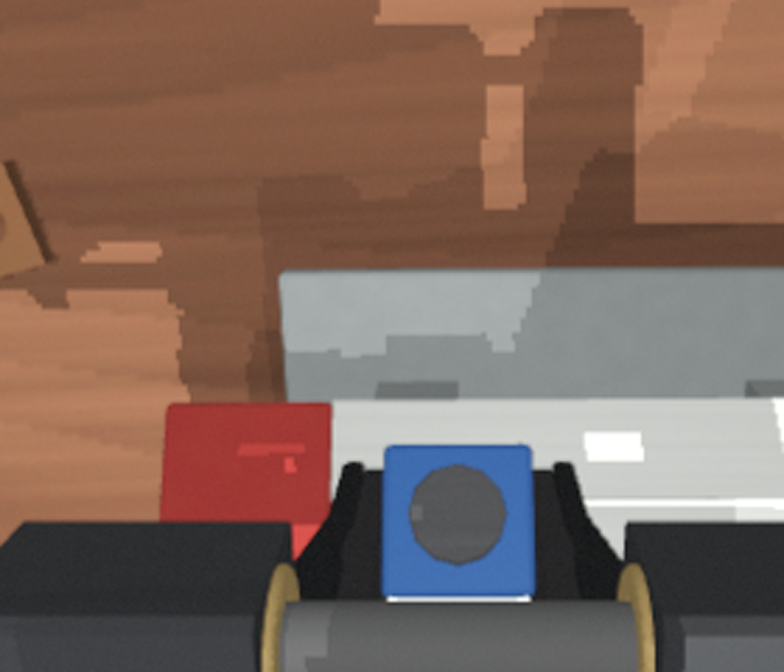

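The picture shows the shoe with its foot under the lips, block at crop (458,520), near the red stop's face at col 331. The force rise to 9.8 N and y = -43 mm say it is home. Releasing.

```bash
python3 -m handwheel '[[0,0.008,0,0],[0,0.008,0,0],[0,0.008,0,0],[0,0.008,0,0],[0,0.008,0,0],[0,0.008,0,0]]' 60 && python3 -m handwheel '[[0,0,-0.1,0],[0,0,-0.2,0],[0,0,-0.34,0],[0,0,-0.45,0],[0,0,-0.45,0],[0,0,-0.45,0]]' && python3 -c "
from h import *
go([.405,-.165,.2],66.5)"
```

```text
time: 15.32
position: [0.5815, -0.0154, 0.084]
tool_rot: [0.025, 1.0, -0.0, -0.001]
ft_force: [0.1, -1.1, 0.1]
grip_width: 0.0505
grip_force: 0.0
time: 15.82
position: [0.5835, -0.0157, 0.2217]
tool_rot: [0.025, 1.0, -0.001, 0.003]
ft_force: [0.1, 0.4, -0.8]
grip_width: 0.0525
grip_force: 0.0
row [ 0.5701 -0.5264  0.0701] turn 0.0574 q6 -1.74 yaw now 87.2
```

```bash
python3 -m handwheel '[[0.09,-0.09,0.02,0.01],[0.19,-0.17,0.04,0.02],[0.28,-0.26,0.06,0.03],[0.38,-0.35,0.07,0.04],[0.47,-0.44,0.07,0.05],[0.57,-0.526,0.07,0.0574],[0.57,-0.526,0.07,0.0574],[0.57,-0.526,0.07,0.0574],[0.57,-0.526,0.07,0.0574]]' 100
python3 - <<'E'
from h import *
c=cam('wrist'); np.savez('w9.npz',T=c['T'],K=c['K'],f=c['frame'])
for l in ['keeper_mid','keeper']:
    for d in vision.look_for('wrist',l)[:3]: print(l,round(d['conf'],2),d['point'],back(c,d['point'],.02))
f=c['frame']; hsv=cv2.cvtColor(f,cv2.COLOR_RGB2HSV)
for d in vision.outline_of('wrist','keeper')[:3]:
    m=d['mask']; px=hsv[m]; ys,xs=np.nonzero(m)
    P=np.array([back(c,(y,x),.006)[:2] for y,x in zip(ys,xs)],np.float32)*1000
    print(d['conf'],len(ys),np.median(px,0),ys.min(),ys.max(),xs.min(),xs.max(),cv2.minAreaRect(P))
    print(np.bincount(px[:,0]//3,minlength=15)[:15])
E
```

```text
time: 16.57
position: [0.4033, -0.164, 0.1975]
tool_rot: [0.204, 0.979, 0.001, -0.001]
ft_force: [0.3, 0.6, -0.2]
grip_width: 0.0866
grip_force: 0.0
keeper_mid 0.92 [256.9, 293.3] [ 0.5338 -0.1672  0.02  ]
keeper_mid 0.85 [185.3, 250.6] [ 0.4285 -0.1783  0.02  ]
keeper_mid 0.82 [240.1, 192.2] [ 0.4638 -0.2708  0.02  ]
keeper 0.95 [238.9, 194.3] [ 0.4633 -0.2678  0.02  ]
keeper 0.92 [183.2, 251.4] [ 0.4266 -0.1765  0.02  ]
keeper 0.92 [257.1, 293.5] [ 0.5342 -0.1671  0.02  ]
0.84 1446 [ 24.  90. 255.] 155 214 239 264 ((432.9215087890625, -179.05731201171875), (29.485368728637695, 73.66297149658203), 67.00907135009766)
[  0   0   0   1  62  53 188 408 162 387 185   0   0   0   0]
0.78 1134 [ 13. 127. 193.] 227 256 173 220 ((474.1974792480469, -273.22381591796875), (58.43305969238281, 38.999427795410156), 61.97479248046875)
[   0    0    0   21 1113    0    0    0    0    0    0    0    0    0
    0]
0.58 1333 [ 13. 123. 189.] 233 275 263 321 ((544.3207397460938, -168.8000030517578), (40.524539947509766, 72.76020812988281), 12.866912841796875)
[   2    0    0   62 1259    0    0    0    0    0    0    0    0    0
    0]
```

Run:
```python
from h import *
go([.4298,-.1865,.05],67.0);go([.4298,-.1865,-.0065],67.0)
d=np.load('w9.npz'); c={'T':d['T'],'K':d['K']}; hsv=cv2.cvtColor(d['f'],cv2.COLOR_RGB2HSV)
m=np.zeros(hsv.shape[:2],bool); m[150:218,235:270]=1
m&=(hsv[...,0]>=12)&(hsv[...,0]<20)&(hsv[...,1]>150)&(hsv[...,2]>200)
ys,xs=np.nonzero(m); print(len(ys),ys.min(),ys.max(),xs.min(),xs.max())
P=np.array([back(c,(y,x),.034)[:2] for y,x in zip(ys,xs)],np.float32)*1000; print(cv2.minAreaRect(P))
```

```text
row [-0.1084 -0.0371  0.4932] turn -0.0009 q6 -1.81 yaw now 66.7
row [-0.1084 -0.0372  0.6815] turn -0.0009 q6 -1.81 yaw now 66.7
9 181 181 247 255
((420.2670593261719, -174.10679626464844), (8.773419380187988, 4.160404569120146e-05), 66.44925689697266)
```

```bash
python3 -m handwheel '[[-0.1084,-0.037,0.1,0],[-0.1084,-0.037,0.22,0],[-0.1084,-0.037,0.34,0],[-0.1084,-0.037,0.46,0],[-0.1084,-0.037,0.56,0],[-0.1084,-0.037,0.64,0],[-0.1084,-0.037,0.68,0],[-0.1084,-0.037,0.68,0],[-0.1084,-0.037,0.68,0],[-0.1084,-0.037,0.68,0]]' 45 && python3 -m handwheel '[[0,0,0,0],[0,0,0,0],[0,0,0,0],[0,0,0,0],[0,0,0,0],[0,0,0,0],[0,0,0,0]]' 0 20
```

```text
time: 17.6
position: [0.43, -0.1874, -0.0052]
tool_rot: [0.203, 0.979, -0.0, 0.001]
ft_force: [0.9, -0.5, 0.5]
grip_width: 0.0397
grip_force: 0.0
time: 18.18
position: [0.4292, -0.1876, -0.0053]
tool_rot: [0.204, 0.979, -0.0, 0.0]
ft_force: [0.1, 1.9, 5.8]
grip_width: 0.012
grip_force: 20.0
```

```bash
python3 -m handwheel '[[0,0,-0.1,0],[0,0,-0.22,0],[0,0,-0.34,0],[0,0,-0.48,0],[0,0,-0.6,0],[0,0,-0.7,0],[0,0,-0.7,0],[0,0,-0.7,0]]'
python3 - <<'E'
from fit import *
q=[.6039,.0289,.085,-.0468]
C=trk(q,[[.03,.03,.016]])[0]; X=np.array([np.cos(q[3]),np.sin(q[3]),0])
p=C-.020*X+[0,0,.04-.03]; print(C,p); go([p[0],p[1],.2],87.3); go(p,87.3)
E
```

```text
time: 18.85
position: [0.4296, -0.1882, 0.2056]
tool_rot: [0.204, 0.979, -0.001, 0.002]
ft_force: [-0.2, 0.1, -1.4]
grip_width: 0.0118
grip_force: 20.0
[0.6233 0.058  0.1139] [0.6033 0.059  0.1239]
row [-0.2026  0.9862  0.0184] turn -0.0577 q6 -1.81 yaw now 66.5
row [-0.2016  0.9865  0.2722] turn -0.0577 q6 -1.81 yaw now 66.5
```

```bash
python3 -m handwheel '[[-0.03,0.13,0,-0.01],[-0.06,0.26,0,-0.02],[-0.08,0.39,0,-0.03],[-0.11,0.53,0,-0.04],[-0.14,0.66,0,-0.05],[-0.16,0.79,0,-0.0577],[-0.19,0.92,0,-0.0577],[-0.202,0.986,0,-0.0577],[-0.202,0.986,0.1,-0.0577],[-0.202,0.986,0.2,-0.0577],[-0.202,0.986,0.25,-0.0577],[-0.202,0.986,0.25,-0.0577],[-0.202,0.986,0.25,-0.0577]]' - 15
python3 - <<'E'
from h import *
p=[.6033,.059,.1239]; go(p,87.3)
c=cam('wrist'); np.savez('w10.npz',T=c['T'],K=c['K'],f=c['frame'])
E
```

```text
time: 19.93
position: [0.6002, 0.0597, 0.1262]
tool_rot: [0.024, 1.0, 0.0, -0.003]
ft_force: [0.6, -0.5, -0.3]
grip_width: 0.0119
grip_force: 15.0
row [-0.0105 -0.002   0.0075] turn -0.0 q6 -1.61 yaw now 87.3
```

```bash
python3 -m handwheel '[[-0.0105,0,0.02,0],[-0.0105,0,0.045,0],[-0.0105,0,0.0575,0],[-0.004,0,0.063,0],[0.0028,0,0.0703,0],[0.0085,0,0.0775,0],[0.014,0,0.0853,0],[0.018,0,0.0935,0],[0.0222,0,0.103,0],[0.0222,0,0.106,0],[0.0222,0,0.106,0],[0.0222,0,0.106,0]]'
python3 - <<'E'
from h import *
c=cam('wrist'); np.savez('w11.npz',T=c['T'],K=c['K'],f=c['frame'])
f=c['frame'];hsv=cv2.cvtColor(f,cv2.COLOR_RGB2HSV);H,S,V=[hsv[...,i] for i in range(3)]
for n,m in [('yel',(H>=20)&(H<32)&(S>90)&(V>140)),('or',(H>=8)&(H<20)&(S>170)&(V>150))]:
    k,lab,st,ce=cv2.connectedComponentsWithStats(m.astype(np.uint8)); 
    for i in range(1,k):
        if st[i,4]>60: print(n,st[i],ce[i].round(1))
for l in ('keeper','keeper_mid'): print([(round(d['conf'],2),d['point']) for d in vision.look_for('wrist',l)[:3]])
E
```

```text
time: 20.98
position: [0.5952, 0.0599, 0.0986]
tool_rot: [0.024, 1.0, -0.0, -0.0]
ft_force: [-2.3, -0.3, 5.7]
grip_width: 0.0117
grip_force: 15.0
yel [ 316  181   60   35 1789] [345.2 198.7]
yel [ 228  183   51   45 1847] [253.  203.5]
yel [319 244  59   3 115] [348.8 245.3]
yel [212 265   5  53 182] [213.7 291.9]
yel [291 265   5  53 194] [293.1 292.7]
yel [  99  332  310   20 4396] [266.4 342.5]
[(0.95, [218.9, 251.3]), (0.67, [131.2, 9.0])]
[(0.94, [218.7, 254.5]), (0.67, [128.1, 9.1])]
```

```bash
python3 -m handwheel '[[0,0,0,0],[0,0,0,0],[0,0,0,0],[0,0,0,0]]'; python3 -m handwheel '[[0.003,0,0.005,0],[0.006,0,0.01,0],[0.006,0,0.013,0],[0.006,0,0.013,0],[0.006,0,0.013,0],[0.006,0,0.013,0]]'
python3 - <<'E'
from h import *
c=cam('wrist'); np.savez('w11.npz',T=c['T'],K=c['K'],f=c['frame'])
f=c['frame'];hsv=cv2.cvtColor(f,cv2.COLOR_RGB2HSV);H,S,V=[hsv[...,i].astype(int) for i in range(3)]
# print coarse class map of keeper region
cls=np.full(H.shape,'.'); cls[V<70]='#'; cls[(S<60)&(V>120)]='w'; cls[(H>=20)&(H<32)&(S>90)&(V>=70)]='y'; cls[(H>=8)&(H<20)&(S>170)&(V>=70)]='o'
for r in range(168,262,3): print(r,''.join(cls[r,210:385:2]))
E
```

```text
time: 21.47
position: [0.5952, 0.0599, 0.0985]
tool_rot: [0.024, 1.0, -0.0, -0.0]
ft_force: [-2.1, -0.2, 5.9]
grip_width: 0.0119
grip_force: 15.0
time: 21.97
position: [0.5935, 0.06, 0.0944]
tool_rot: [0.024, 1.0, -0.0, -0.0]
ft_force: [-2.2, -0.4, 5.4]
grip_width: 0.0121
grip_force: 15.0
168 wwwwwwwwwwwwwwwwwwwwwwwwwwwwwwwwwwwwwwwwwwwwwwwwwwwwwwwwwwww............................
171 wwwwwwwwwwwwwwwwwwwwwwwwwwwwwwwwwwwwwwwwwwwwwwwwwwwwwwwwwwww............................
174 wwwwwwwwwwwwwwwwwwwwwwwwwwwwwwwwwwwwwwwwwwwwwwwwwwwwwwwwwwww............................
177 wwwwwwwwwwwwwwwwwwwwwwwwwwwwwwwwwwwwwwwwwwwwwwwwwwwwwwwwwww.............................
180 wwwwwwwwwwwwwwwwwwwwwwwwwwwwwwwwwwwwwwwwwwwwwwwwwwwwwwwwwww.............................
183 wwwwwwwwwwwwwwwwwwwwwwwwwwwwwwwwwwwwwwwwwwwwwwwwwwwwwwwwwww.............................
186 wwwwwwwwwwwwwwwwwwwwwwwwwwwwwwwwwwwwwwwwwwwwwwwwwwwwwwyyy..yyyyyyyyyyyyyyyyyyyyyyyy.....
189 wwwwwwwwwwyyyyyyyyyyyyyyyyyyyyyyyy.wwwwwwwwwwwwwwwwwwwyyyyyyyyyyyyyy.wwwyyyyyyyyyyy.....
192 wwwwwwwww.yyyyyyyyyyyyyyyyyyyyyyyyywwwwwwwwwwwwwwwwwwwyyyyyyyy
[... 1465 characters left out ...]
wwwwwwwwwwwwwwwwwwwwwwwwwwwwwwwwwwwwwwwwww.......
243 wwwwwww#########............#########.wwwwwwwwwwwwwwwwwwwwwwwwwwwwwwwwwwwwwwwwwww.......
246 ...www##########............##########.w.....................................wwww.......
249 ####w###########............###########.################################################
252 ################............############################################################
255 ################............############################################################
258 ################............############################################################
261 ###.############............############..##############################################
```

Run:
```python
from fit import *
d=np.load('w11.npz'); c={'T':d['T'],'K':d['K']}
f=d['f'];hsv=cv2.cvtColor(f,cv2.COLOR_RGB2HSV);H,S,V=[hsv[...,i].astype(int) for i in range(3)]
y=(H>=20)&(H<32)&(S>90)&(V>=70)
k,lab,st,ce=cv2.connectedComponentsWithStats(y.astype(np.uint8))
print([st[i].tolist() for i in range(1,k) if st[i,4]>300])
hole=(S<60)&(V>100); hole[:,:240]=0;hole[:,268:]=0;hole[:197]=0;hole[222:]=0; ys,xs=np.nonzero(hole); print('hole',ys.min(),ys.max(),xs.min(),xs.max(),ys.mean(),xs.mean())
print('col254:',[(r,f[r,254].tolist()) for r in range(214,262,2)])
q=[.6039,.0289,.085,-.0468]
G=np.array([[-30,70,16],[-30,106,16],[-9,106,16],[-9,70,16]])/1e3
print('gate proj',np.array([proj(c,p) for p in trk(q,G)]).round(1).tolist())
yc=.03
for xc in (.006,.010,.014):
  for t in (-8,-4,0,4):
    # keeper rotated by t from the slope about contact at the uphill corner
    K=np.array([[-36,-15,6],[-36,15,6],[-36,15,0],[-24,0,6],[-13,0,6],[-13,0,34],[13,0,34]])/1e3
    Rt=R.from_euler('y',np.radians(t)).as_matrix(); corner=np.array([.03,0,.016])
    Q=(K-[.03-xc,0,0])@Rt.T+corner+[0,yc,0]
    print(xc,t,[tuple(proj(c,p).round(1)) for p in trk(q,Q)])
```

```text
[[317, 186, 61, 35, 1858], [228, 188, 51, 40, 1584], [211, 261, 10, 58, 329], [286, 261, 10, 58, 329], [65, 330, 354, 23, 6242]]
hole 200 216 245 262 207.8655462184874 253.2310924369748
col254: [(214, [207, 210, 205]), (216, [193, 187, 174]), (218, [192, 164, 105]), (220, [199, 170, 110]), (222, [193, 163, 104]), (224, [201, 129, 74]), (226, [220, 147, 86]), (228, [221, 149, 89]), (230, [221, 149, 88]), (232, [221, 148, 88]), (234, [222, 150, 90]), (236, [221, 149, 88]), (238, [222, 151, 90]), (240, [222, 151, 89]), (242, [222, 150, 89]), (244, [222, 150, 90]), (246, [223, 152, 91]), (248, [223, 152, 91]), (250, [223, 152, 91]), (252, [223, 151, 90]), (254, [223, 151, 90]), (256, [223, 151, 90]), (258, [223, 152, 90]), (260, [223, 152, 90])]
gate proj [[185.9, 317.4], [185.9, 375.8], [219.9, 378.6], [219.9, 318.9]]
0.006 -8 [(np.float64(186.4), np.float64(228.6)), (np.float64(186.4), np.float64(276.6)), (np.float64(189.7), np.float64(276.0)), (np.float64(204.8), np.float64(252.6)), (np.float64(222.3), np.float64(252.6)), (np.float64(208.8), np.float64(252.4)), (np.float64(259.5), np.
[... 2496 characters left out ...]
), (np.float64(235.6), np.float64(252.5)), (np.float64(227.6), np.float64(252.4)), (np.float64(281.3), np.float64(252.3))]
0.014 0 [(np.float64(196.9), np.float64(227.3)), (np.float64(196.9), np.float64(277.8)), (np.float64(198.7), np.float64(277.1)), (np.float64(217.0), np.float64(252.5)), (np.float64(235.9), np.float64(252.5)), (np.float64(231.8), np.float64(252.4)), (np.float64(286.4), np.float64(252.3))]
0.014 4 [(np.float64(196.6), np.float64(226.8)), (np.float64(196.6), np.float64(278.3)), (np.float64(197.8), np.float64(277.5)), (np.float64(217.3), np.float64(252.5)), (np.float64(236.5), np.float64(252.5)), (np.float64(236.5), np.float64(252.3)), (np.float64(291.6), np.float64(252.3))]
```

```bash
python3 -m handwheel '[[0,0,-0.06,0],[0,0,-0.12,0],[0.02,0.06,-0.12,0],[0.052,0.13,-0.12,0],[0.052,0.192,-0.12,0],[0.052,0.192,-0.06,0],[0.052,0.192,-0.035,0],[0.052,0.192,-0.035,0],[0.052,0.192,-0.035,0],[0.052,0.192,-0.035,0],[0.052,0.192,-0.035,0]]'
python3 - <<'E'
from fit import *
go([.5806,.1181,.1039],87.3)
c=cam('wrist'); np.savez('w12.npz',T=c['T'],K=c['K'],f=c['frame'])
f=c['frame'];hsv=cv2.cvtColor(f,cv2.COLOR_RGB2HSV);H,S,V=[hsv[...,i].astype(int) for i in range(3)]
cls=np.full(H.shape,'.'); cls[V<70]='#'; cls[(S<60)&(V>100)]='w'; cls[(H>=20)&(H<32)&(S>90)&(V>=70)]='y'
for r in range(160,236,2): print(r,''.join(cls[r,216:290:1]))
q=[.6039,.0289,.085,-.0468]
K=np.array([[-36,-15,6],[-36,15,6],[-24,0,6],[-24,0,0],[-13,0,34]])/1e3
for t in (0,2):
  for x in (0,.002): print(t,x,[proj(c,p).round(1).tolist() for p in trk(q,(K-[0,0,.025])@R.from_euler('y',np.radians(t)).as_matrix().T+[x,.088,.032+.025])])
print('pin tip,base',[proj(c,p).round(1).tolist() for p in trk(q,[[-.024,.088,.028],[-.024,.088,.016],[-.03,.07,.016],[-.03,.106,.016]])])
E
```

```text
time: 22.93
position: [0.5818, 0.1178, 0.1045]
tool_rot: [0.024, 1.0, 0.0, 0.001]
ft_force: [-0.1, 0.2, -0.9]
grip_width: 0.0117
grip_force: 15.0
row [0.0039 0.0009 0.0021] turn -0.0002 q6 -1.51 yaw now 87.2
160 wwwwwwwwwwwwwwwwwwwwwwwwwwwwwwwwwwwwwwwwwwwww.............................
162 wwwwwwwwwwwwwwwwwwwwwwwwwwwwwwwwwwwwwwwwwwwwww............................
164 wwwwwwwwwwwwwwwwwwwwwwwwwwwwwwwwwwwwwwwwwwwwww............................
166 wwwwwwwwwwwwwwwwwwwwwwwwwwwwwwwwwwwwwwwwwwwwww............................
168 wwwwwwwwwwwwwwwwwwwwwwwwwwwwwwwwwwwwwwwwwwwwww............................
170 wwwwwwwwwwwwwwwwwwwwwwwwwwwwwwwwwwwwwwwwwwwwww............................
172 wwwwwwwwwwwwwwwwwwwwwwwwwwwwwwwwwwwwwwwwwwwwww............................
174 wwwwwwwwwwwwwwwwwwwwwwwwwwwwwwwwwwwwwwwwwwwwww............................
176 wwwwwwwwwwwwwwwwwwwwwwwwwwwwwwwwwwwwwwwwwwwwww............................
178 wwwwwwwwwwwwwwwwwwwwwwwwwwwwwwwwwwwwwwwwwwwwww............................
180 wwwwwwwwwwwwwwwwwwwwwwwwwwwwwwwwwwwwwwwwwwwww.............................
182 wwwwwwwwwwwwwwwwwww
[... 1835 characters left out ...]
.............################........
230 wwwwwwwww################.........................################........
232 wwwwwwwww################.........................################........
234 wwwwwwww.################.........................#################.......
0 0 [[186.2, 228.8], [186.1, 279.0], [206.0, 253.9], [207.5, 253.9], [218.8, 254.0]]
0 0.002 [[189.4, 228.8], [189.4, 279.0], [209.3, 253.9], [210.8, 253.9], [222.8, 254.0]]
2 0 [[184.6, 228.7], [184.6, 279.1], [204.6, 253.9], [205.9, 253.9], [219.3, 254.0]]
2 0.002 [[187.9, 228.6], [187.9, 279.2], [208.0, 253.9], [209.2, 253.9], [223.3, 254.0]]
pin tip,base [[208.5, 253.9], [211.3, 253.9], [202.3, 226.6], [202.3, 281.2]]
```

```bash
python3 -m handwheel '[[0.0047,0.0013,0.0026,0],[0.0047,0.0013,0.0026,0],[0.0014,0.0013,0.0084,0],[-0.002,0.0013,0.0142,0],[-0.0053,0.0013,0.0199,0],[-0.0087,0.0013,0.0257,0],[-0.0087,0.0013,0.0257,0],[-0.0087,0.0013,0.0257,0]]'
python3 -c "
from h import *
go([.5886,.1177,.09],87.3)"
```

```text
time: 23.65
position: [0.5839, 0.1186, 0.0961]
tool_rot: [0.024, 1.0, -0.0, -0.0]
ft_force: [0.1, 0.6, -1.9]
grip_width: 0.0119
grip_force: 15.0
row [-0.0159 -0.0021  0.0205] turn -0.0 q6 -1.51 yaw now 87.3
```

```bash
python3 -m handwheel '[[-0.0033,0,0.0058,0],[-0.0067,0,0.0115,0],[-0.01,0,0.0173,0],[-0.0117,0,0.0202,0],[-0.0117,0,0.0202,0],[-0.0117,0,0.0202,0]]'; python3 -m handwheel '[[-0.001,0,0.0017,0],[-0.002,0,0.0034,0],[-0.002,0,0.0034,0],[-0.002,0,0.0034,0]]'
```

```text
time: 24.15
position: [0.5874, 0.1184, 0.0902]
tool_rot: [0.024, 1.0, -0.0, 0.0]
ft_force: [0.7, -0.0, -1.4]
grip_width: 0.0121
grip_force: 15.0
time: 24.48
position: [0.5874, 0.1184, 0.0896]
tool_rot: [0.024, 1.0, -0.0, -0.0]
ft_force: [-2.6, 0.1, 4.0]
grip_width: 0.0118
grip_force: 15.0
```

```bash
python3 -m handwheel '[[-0.001,0,0.0017,0],[-0.002,0,0.0034,0],[-0.002,0,0.0034,0]]'
python3 - <<'E'
from fit import *
c=cam('wrist'); np.savez('w13.npz',T=c['T'],K=c['K'],f=c['frame'])
f=c['frame'];hsv=cv2.cvtColor(f,cv2.COLOR_RGB2HSV);H,S,V=[hsv[...,i].astype(int) for i in range(3)]
cls=np.full(H.shape,'.'); cls[V<70]='#'; cls[(S<60)&(V>100)]='w'; cls[(H>=20)&(H<32)&(S>90)&(V>=70)]='y'
for r in range(176,232,2): print(r,''.join(cls[r,216:290:1]))
q=[.6039,.0289,.085,-.0468]
K=np.array([[-36,-15,6],[-36,15,6],[-24,0,6],[-24,0,12],[-13,0,34]])/1e3
for z in (.016,.019): print(z,[proj(c,p).round(1).tolist() for p in trk(q,K+[0,.088,z])])
print('lip',[proj(c,p).round(1).tolist() for p in trk(q,[[-.03,.07,.016],[-.03,.106,.016]])])
E
```

```text
time: 24.73
position: [0.5873, 0.1184, 0.0882]
tool_rot: [0.024, 1.0, -0.0, -0.001]
ft_force: [-4.7, -0.8, 4.9]
grip_width: 0.0118
grip_force: 15.0
176 wwwwwwwwwwwwwwwwwwwwwwwwwwwwwwwwwwwwwwwwwwwww.............................
178 wwwwwwwwwwwwwwwwwwwwwwwwwwwwwwwwwwwwwwwwwwwww.............................
180 wwwwwwwwwwwwwwwwwwwwwwwwwwwwwwwwwwwwwwwwwwwww.............................
182 wwwwwwwwwwwwwwwwwwwwwwwwwwwwwwwwwwwwwwwwwwwww.............................
184 wwwwwwwwwwwwwwwwwwwwwwwwwwwwwwwwwwwwwwwwwwwww.............................
186 wwwwwwwwwwwwwwwwwwwwwwwwwwwwwwwwwwwwwwwwwwwww.............................
188 wwwwwwwwwwwwwwwwwwwwwwwwwwwwwwwwwwwwwwwwwwwww.............................
190 wwwwwwwwwwww.yyyyyyyyyyyyyyyyyyyyyyyyyyyyyyyyyyyyyyyyyyyyyyyyyy...........
192 wwwwwwwwwwww.yyyyyyyyyyyyyyyyyyyyyyyyyyyyyyyyyyyyyyyyyyyyyyyyyy...........
194 wwwwwwwwwwwwwyyyyyyyyyyyyyyyyyyyyyyyyyyyyyyyyyyyyyyyyyyyyyyyyy............
196 wwwwwwwwwwwwwyyyyyyyyyyyyyyyyyyyyyyyyyyyyyyyyyyyyyyyyyyyyyyyyy............
198 wwwwwwwwwwwwwyyyyyyyyyyyyyyyyyyyyyyyyyyyyyyyyyyyyyyyyyyyyyyyyy............
200 
[... 770 characters left out ...]
yyyyyyy........
220 wwwwwwyyyyyyyyyyyyyyyyyyyyyyyyyyyyyyyyyyyyyyyyyyyyyyyyyyyyyyyyyyyy........
222 wwwwwwyyyyyyyyyyyyyyyyyyyyy.....................yyyyyyyyyyyyyyyyyy........
224 wwwwwwyyyyyyyyyyyyyyyyyyyy........................yyyyyyyyyyyyyyyy........
226 wwwwwwyyyy#######yyyyyyyy.........................yyyyyyyyy######.........
228 wwwwwwyyyy###############.........................################........
230 wwwwwwyyy################.........................################........
0.016 [[191.4, 227.1], [191.4, 277.7], [211.4, 252.4], [209.9, 252.4], [225.1, 252.2]]
0.019 [[190.3, 226.7], [190.3, 278.0], [210.7, 252.4], [209.1, 252.3], [224.5, 252.2]]
lip [[203.1, 222.8], [203.1, 282.1]]
```

```bash
python3 -m handwheel '[[0.002,0,-0.003,0],[0.002,0,-0.003,0],[0.002,0,-0.003,0],[0.002,0,-0.003,0],[0.002,0,-0.003,0],[0.002,0,-0.003,0]]' 40 && python3 -m handwheel '[[0,0,-0.05,0],[0,0,-0.15,0],[0,0,-0.28,0],[-0.1,0,-0.4,0],[-0.22,0,-0.4,0],[-0.3,0,-0.4,0],[-0.3,0,-0.4,0],[-0.3,0,-0.4,0],[-0.3,0,-0.4,0]]'
python3 - <<'E'
from fit import *
c=cam('wrist'); np.savez('w14.npz',T=c['T'],K=c['K'],f=c['frame']); print(robot.get_obs()['position'])
f=c['frame'];hsv=cv2.cvtColor(f,cv2.COLOR_RGB2HSV);H,S,V=[hsv[...,i].astype(int) for i in range(3)]
q=[.6039,.0289,.085,-.0468]
K=np.array([[-36,-15,6],[-36,15,6],[36,-15,6],[36,15,6],[-24,0,6],[24,0,6],[-13,0,34],[13,0,34]])/1e3
for z in (.016,.019): print(z,[proj(c,p).round(1).tolist() for p in trk(q,K+[0,.088,z])])
print('lip',[proj(c,p).round(1).tolist() for p in trk(q,np.array([[-30,70,16],[-30,106,16],[30,70,16],[30,106,16]])/1e3)])
print('shoe stud home',[proj(c,p).round(1).tolist() for p in trk(q,np.array([[0,-43,60],[0,-43,62],[0,-40,60]])/1e3)])
cls=np.full(H.shape,'.'); cls[V<70]='#'; cls[(S<60)&(V>100)]='w'; cls[(H>=20)&(H<32)&(S>70)&(V>=70)]='y'; cls[(H>=6)&(H<20)&(S>140)&(V>=150)]='o';cls[(H>=95)&(H<130)&(S>110)&(V>60)]='b'
u=proj(c,trk(q,[[0,.088,.02]])[0]).astype(int)
for r in range(u[0]-45,u[0]+45,2): print(r,''.join(cls[r,u[1]-42:u[1]+42]))
ys,xs=np.nonzero((cls=='b')&(np.arange(384)[:,None]<200)); print('blue',ys.min(),ys.max(),xs.min(),xs.max(),u)
E
```

```text
time: 25.28
position: [0.5881, 0.1184, 0.089]
tool_rot: [0.024, 1.0, 0.0, 0.0]
ft_force: [-0.3, 0.4, 0.1]
grip_width: 0.0335
grip_force: 0.0
time: 26.03
position: [0.6762, 0.1143, 0.2081]
tool_rot: [0.024, 1.0, 0.0, -0.002]
ft_force: [0.4, 0.7, -0.9]
grip_width: 0.0349
grip_force: 0.0
[0.676  0.1143 0.2081]
0.016 [[49.7, 235.2], [49.6, 270.1], [128.1, 234.2], [128.1, 271.1], [62.1, 252.6], [114.4, 252.6], [53.4, 252.6], [84.3, 252.5]]
0.019 [[47.5, 235.0], [47.4, 270.3], [126.6, 234.0], [126.6, 271.3], [60.0, 252.6], [112.8, 252.6], [50.9, 252.5], [82.2, 252.5]]
lip [[60.0, 232.1], [60.0, 273.3], [124.2, 231.1], [124.2, 274.3]]
shoe stud home [[60.9, 71.5], [59.3, 70.0], [60.9, 75.7]]
43 ....................................................................................
45 ....................................................................................
47 ....................................................................................
49 ..........................yyyyyyyyyyyyyyyyyyyyyyyyyyyyyyyyyyy.......................
51 ..........................yyyyyyyyyyyyyyyyyyyyyyyyy
[... 2898 characters left out ...]
yyywwwwwww.yyyyyyyyyyyyyyyyy....................
119 wwwwwwwwwwwwwwwwwwwwwyyyyyyyyyyyyyyyyyyyyy...yyyyyyyyyyyyyyyyyyy....................
121 wwwwwwwwwwwwwwwwwwwwwyyyyyyyyyyyyyyyyyyyyyyyyyyyyyyyyyyyyyyyyyyy....................
123 wwwwwwwwwwwwwwwwwwwwwyyyyyyyyyyyyyyyyyyyyyyyyyyyyyyyyyyyyyyyyyyy....................
125 wwwwwwwwwwwwwwwwwwwwwyyyyyyyyyyyyyyyyyyyyyyyyyyyyyyyyyyyyyyyyyyy....................
127 wwwwwwwwwwwwwwwwwwwwwwwww.yyyyyyyyyyy...yy.yyyy.yyyyy.yyyyyyyy......................
129 wwwwwwwwwwwwwwwwwwwwwwwwwwwwwwwwwwwwwwwwwwwwwwwwwwwwwwwww.....w.....................
131 wwwwwwwwwwwwwwwwwwwwwwwwwwwwwwwwwwwwwwwwwwwwwwwwwwwwwwwwwwwwwww.....................
blue 53 101 61 112 [ 88 252]
```

```bash
python3 -m handwheel '[[0.147,0,0,0.02],[0.147,0,0,0.04],[0.147,0,0,0.06],[0.147,0,0,0.08],[0.147,0,0,0.1],[0.147,0,0,0.12],[0.147,0,0,0.14],[0.147,0,0,0.16],[0.147,0,0,0.18],[0.147,0,0,0.2],[0.147,0,0,0.22],[0.147,0,0,0.24],[0.147,0,0,0.25],[0.147,0,0,0.25]]' && python3 -m handwheel '[[0,0,0,0.02],[0,0,0,0.04],[0,0,0,0.06],[0,0,0,0.08],[0,0,0,0.1],[0,0,0,0.12],[0,0,0,0.14],[0,0,0,0.16],[0,0,0,0.18],[0,0,0,0.2],[0,0,0,0.22],[0,0,0,0.24],[0,0,0,0.25],[0,0,0,0.25],[0,0,0,0.25],[0,0,0,0.25]]'
python3 - <<'E'
from fit import *
c=cam('wrist'); np.savez('w15.npz',T=c['T'],K=c['K'],f=c['frame'])
f=c['frame'];hsv=cv2.cvtColor(f,cv2.COLOR_RGB2HSV);H,S,V=[hsv[...,i].astype(int) for i in range(3)]
q=[.6039,.0289,.085,-.0468]
K=np.array([[-36,0,6],[36,-15,6],[36,15,6],[36,0,0],[-13,0,34],[13,0,34]])/1e3
for z in (.016,.018,.02): print(z,[proj(c,p).round(1).tolist() for p in trk(q,K+[-.0009,.088,z])])
print('lip',[proj(c,p).round(1).tolist() for p in trk(q,np.array([[30,70,16],[30,106,16],[-30,70,16],[-30,106,16]])/1e3)])
print('shoe',[proj(c,p).round(1).tolist() for p in trk(q,np.array([[0,-43,60]])/1e3)])
cls=np.full(H.shape,'.'); cls[V<70]='#'; cls[(S<60)&(V>100)]='w'; cls[(H>=20)&(H<32)&(S>70)&(V>=70)]='y'; cls[(H>=6)&(H<20)&(S>140)&(V>=150)]='o'
u=proj(c,trk(q,[[0,.088,.02]])[0]).astype(int); print(u)
for r in range(u[0]-40,u[0]+40,2): print(r,''.join(cls[r,u[1]-42:u[1]+42]))
E
```

```text
time: 27.25
position: [0.6322, 0.1165, 0.209]
tool_rot: [0.724, 0.69, -0.001, -0.001]
ft_force: [0.5, -0.2, 0.8]
grip_width: 0.0349
grip_force: 0.0
time: 28.58
position: [0.6332, 0.1164, 0.2091]
tool_rot: [1.0, -0.022, -0.0, 0.0]
ft_force: [-0.0, -0.3, 0.1]
grip_width: 0.0346
grip_force: 0.0
0.016 [[237.6, 253.6], [191.0, 271.2], [190.9, 236.6], [185.9, 253.9], [249.2, 253.7], [233.1, 253.8]]
0.018 [[239.2, 253.6], [192.7, 271.3], [192.7, 236.5], [187.5, 253.9], [251.1, 253.7], [235.0, 253.8]]
0.02 [[240.9, 253.6], [194.5, 271.4], [194.4, 236.4], [189.2, 253.9], [253.0, 253.7], [237.0, 253.8]]
lip [[189.8, 274.1], [189.7, 233.6], [228.9, 271.2], [228.8, 236.1]]
shoe [[250.9, 404.9]]
[213 253]
173 ........................wwwwwwwwwwwwwwwwwwwwwwwwwwwwwwwwwwwwwwwwwwwwwwwwwwwwwwwwwwww
175 ........................wwwwwwwwwwwwwwwwwwwwwwwwwwwwwwwwwwwwwwwwwwwwwwwwwwwwwwwwwwww
177 ........................wwwwwwwwwwwwwwwwwwwwwwwwwwwwwwwwwwwwwwwwwwwwwwwwwwwwwwwwwwww
179 ........................wwwwwwwwwwwwwwwwwwwwwwwwwwwwwwwwwwwwwwwwwwwwwwwwwwwwwwwwwwww
181 ........................wwwwwwwwwwwwww
[... 2461 characters left out ...]
###...................yyy.yy.ooooooooooooooyyyyyyy..................#########
239 ##########..........................oooooooooooooo.........................#########
241 ##########..........................oooooooooooooo.........................#########
243 ##########..........................oooooooooooooo.........................#########
245 ##########..........................oooooooooooooo.........................#########
247 ###########.........................ooooooooooooo..........................#########
249 ###########...........................oooooooooo...........................#########
251 ###########..y.............................................................#########
```

The keeper reads flush to within about 1 mm. I'll press gently on the tab with closed fingers to make sure it is seated.

Run:
```python
from fit import *
q=[.6039,.0289,.085,-.0468]
p=trk(q,[[-.001,.088,.050]])[0]; X=np.array([np.cos(q[3]),np.sin(q[3]),0]); print(p)
go(np.r_[(p-.0085*X)[:2],.120])
```

```text
[0.5822 0.118  0.1278]
row [-0.1989  0.002   0.2972] turn 0 q6 1.62 yaw now -92.6
```

```bash
python3 -m handwheel '[[-0.1,0,0,0],[-0.199,0.002,0,0],[-0.199,0.002,0.1,0],[-0.199,0.002,0.2,0],[-0.199,0.002,0.27,0],[-0.199,0.002,0.297,0],[-0.199,0.002,0.297,0],[-0.199,0.002,0.297,0],[-0.199,0.002,0.297,0]]' 0 20 && python3 -m handwheel '[[0,0,0.01,0],[0,0,0.02,0],[0,0,0.03,0],[0,0,0.034,0],[0,0,0.034,0],[0,0,0.034,0]]'
```

```text
time: 29.38
position: [0.5755, 0.1185, 0.1214]
tool_rot: [1.0, -0.023, 0.001, -0.0]
ft_force: [-0.7, 0.3, 0.8]
grip_width: 0.0006
grip_force: 0.0
time: 29.88
position: [0.574, 0.1185, 0.1098]
tool_rot: [1.0, -0.024, -0.0, 0.0]
ft_force: [-0.4, -0.2, 0.5]
grip_width: 0.0007
grip_force: 0.0
```

```bash
for i in 1 2; do python3 -m handwheel '[[0,0,0.0015,0],[0,0,0.003,0],[0,0,0.003,0]]' | egrep 'pos|ft'; done; python3 -m handwheel '[[0,0,0.0015,0],[0,0,0.003,0],[0,0,0.003,0]]' | egrep 'pos|ft'
```

```text
position: [0.5741, 0.1185, 0.1089]
ft_force: [0.0, 0.3, -0.1]
position: [0.574, 0.1184, 0.108]
ft_force: [-0.2, -1.0, 0.5]
position: [0.5741, 0.1185, 0.1071]
ft_force: [-0.1, 0.7, -0.7]
```

```bash
for i in 1 2; do python3 -m handwheel '[[0,0,0.0015,0],[0,0,0.003,0],[0,0,0.003,0]]' | egrep 'pos|ft'; done; python3 -m handwheel '[[0,0,0.0015,0],[0,0,0.003,0],[0,0,0.003,0]]' | egrep 'pos|ft'
```

```text
position: [0.5742, 0.1184, 0.1067]
ft_force: [-0.1, -0.6, 3.5]
position: [0.5744, 0.1184, 0.1064]
ft_force: [-1.6, -0.1, 7.8]
position: [0.5745, 0.1185, 0.1062]
ft_force: [-3.5, 0.9, 11.1]
```

```bash
python3 -m handwheel '[[0,0,-0.05,0],[0,0,-0.18,0],[0,0,-0.3,0],[0,0,-0.4,0],[0.13,0,-0.45,0],[0.26,0,-0.45,0],[0.3,0,-0.45,0],[0.3,0,-0.45,0],[0.3,0,-0.45,0]]'
python3 - <<'E'
from fit import *
q=[.6039,.0289,.085,-.0468]
def blue(c,top):
    hsv=cv2.cvtColor(c['frame'],cv2.COLOR_RGB2HSV);H,S,V=[hsv[...,i].astype(int) for i in range(3)]
    m=(H>=95)&(H<130)&(S>110)&(V>60)
    P=[proj(c,p) for p in trk(q,[[x/1e3,-.043+y/1e3,z/1e3] for x in(-13,13) for y in (-13,13) for z in (18,50)])]; P=np.array(P); lo,hi=P.min(0),P.max(0)
    print('pred',lo.round(1),hi.round(1)); w=np.zeros_like(m); w[int(lo[0])-15:int(hi[0])+15,max(0,int(lo[1])-15):int(hi[1])+15]=1
    ys,xs=np.nonzero(m&w); print('obs',(ys.min(),xs.min()),(ys.max(),xs.max())) if len(ys) else print('none')
for n in ('wrist','top'): blue(cam(n),n)
d=np.load('w14.npz'); blue({'T':d['T'],'K':d['K'],'frame':d['f']},'')
E
```

```text
time: 32.13
position: [0.6635, 0.114, 0.2383]
tool_rot: [1.0, -0.024, -0.001, 0.0]
ft_force: [-0.5, -0.2, -0.2]
grip_width: 0.0005
grip_force: 0.0
pred [220.8 360.9] [261.1 401.4]
obs (np.int64(223), np.int64(363)) (np.int64(261), np.int64(399))
pred [159.4 245.4] [176.3 258.4]
obs (np.int64(161), np.int64(247)) (np.int64(176), np.int64(258))
pred [53.5 59.2] [104.4 114.9]
obs (np.int64(53), np.int64(61)) (np.int64(101), np.int64(112))
```

Shoe is home and the keeper is seated, with nothing touching the robot. Handing in.

```bash
python3 -c "
from rig import job
print(job.hand_in())"
```

```text
the job is handed in; nothing more can be done
None
```

The job is handed in at about 32 s. By camera and force checks, the shoe is home against the red stop and the keeper is flush on the yellow lips over both pins, with the robot clear; the hand-in gave no verdict.

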